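Zero the photometer on the blank, then hold sample three in the beam

ROBOT

A 6-joint arm with a two-finger parallel gripper is mounted at the origin on the work surface. World frame = base frame: x ahead of the robot, y to its left, z up, the work surface at z = 0. Lengths are in mm, angles in rad, forces in N, time in s.
With the tool pointing down it reaches from about 350 to 975 mm from the base axis. Payload 17.4 kg.
Tool frame: the origin (TCP) lies on the front face of the gripper's body, between the roots of the fingers; the fingertips stand 73 mm ahead of it and the grasp point (between the pads) lies 54 mm ahead of it (manip.grasp_offset is the distance from the TCP to the grasp point, in mm); y points along the fingers, x is the direction in which the jaws open and shut, and the axes are right-handed (so a half turn about y gives the same grasp; the last joint's range is limited). The gripper opens to 85 mm and grips with 20 to 120 N. Pads are 22 mm wide; open, the fingers measure 114 mm over their backs; the gripper's body (76 mm by 85 mm) begins 54 mm behind the grasp point. The pads swing forward as they close: fully open they stand 13 mm farther back than shut.
Start: joints at [-1.157, 0.116, 1.442, -0, 1.584, -0.038], TCP at [294.687, -607.283, 303.903] pointing down, gripper open.
Joint ranges: [-2.83, 2.83], [-0.83, 2.19], [0.07, 2.5], [-1.14, 4.28], [0.01, 3], [-2.97, 2.97]. Speed limits (rad/s): [1.89, 1.89, 2.22, 3.14, 3.14, 3.14].

INTERFACE

Orientations are given as a unit quaternion [w, x, y, z].
In Python, from cell import manip, read_camera, close_job gives the robot as it stands.
- The arm moves only by the shell command python3 -m handwheel 'ROWS' [FORCE]. ROWS is JSON, a list of rows, each an object with "linear": the shift along the tool's x, y, z in mm, a list of three; "yaw": the turn about the tool's y in rad; "fingers": the closure, from 0 (fully open) to 1 (shut). A call has 1 to 20 rows; each row is the pose to reach, as a shift and turn from the pose commanded when the call began, along the tool's axes at that moment; what a row does not reach only later rows make up. A row lasts 1/12 s, in which the tool goes at most 41.7 mm and 7.16 degrees, less where a joint would pass 70% of its speed; a pose out of reach is approached as far as the arm can. A call with a gripper value outside its range is refused whole. The fingers move at their own pace and stop on an object; FORCE is the grip in N (left out, the last holds). Time passes only in rows, so rows that repeat a pose let the fingers close. It gives the time, the measured TCP pose, the force and the opening at its end, in the units of the state.
- manip.sense(): the state, without advancing time (a new reading comes with each control period).
- read_camera(name): name is "side" or "top"; returns a dict with "img" (400x640x3 uint8, red, green, blue), "fx", "fy", "cx", "cy" (pixels), "k1" (the pictures are not rectified: a ray, as slopes to the right and down, at radius r is drawn at 1 + k1 r^2 times it, then the intrinsics apply), "R" (3x3) and "t" (3): a world point X has camera coordinates R X + t. Camera axes: x right, y down, z forward; pixel columns grow to the right and rows downward; lengths in mm; the calibration is good to about 2 mm. A picture is of the moment at which its call begins. There is no depth.
- close_job(): hands the job in, once; it reports no verdict.
The state is a dict: "clock": time; "joints": joint angles; "joint_velocities": joint speeds; "tau": joint torques, N m; "position": TCP position; "ee_rot": TCP orientation; "wrist_force": force on the tool from outside, world axes, zero at the start; "moment": the same for the moment, N m; "opening": finger opening in mm.
Only numpy, scipy, OpenCV 4.12 (cv2) and the standard library are available. Lean on these libraries where they do the work, as an engineer would, in place of code of your own. Each camera call takes 0.05 s, during which the arm holds its last target.

TASK

Take a reading of sample three on the bench photometer: press its green lamp key, then the yellow absorbance key, then the blue zero key, one at a time and each fully down, leaving the pale keys alone and the cell changer's lever at its blank stop meanwhile. Then take the lever's black knob and swing the lever from the blank to the third click without running on into the fourth; the lever springs back to the blank when let go, so finish while still holding the knob there, seated in the third click. Leave everything else on the bench where it stands.

Things in the scene. Friction and masses are not known exactly. Their poses are not given: they have to be found in the camera images.
- photometer: White bench photometer, 300 mm deep (x), 400 mm wide (y), fixed. Origin: centre of its underside, on the bench; z up, its front (user side) faces its own -x, its left is +y. Flat front deck 85 mm above the bench. At the left rear a white optics housing (x -10 to 145, y 0 to 195 mm, top 140 mm above the bench) with a loose carton and a vial on it; at the right rear the round cell compartment.
- keypad (a point): Centre of the dark key panel, at deck height (photometer x -102, y 100 mm). Six square keys, 18 x 18 mm, tops 10 mm above the deck, 40 mm apart. Front row (photometer x -122): green at y 140, pale at 100, blue at 60 mm. Rear row (x -82): pale at y 140, yellow at 100, pale at 60. A sloping display begins behind them at x -38, its top 130 mm above the bench. A key bottoms at about 4 N after 5 mm.
- key_green_top (a point): Centre of the top of the green lamp key, 95 mm above the bench when up (sinks with the key).
- key_yellow_top (a point): Centre of the top of the yellow absorbance key, 95 mm above the bench when up.
- key_blue_top (a point): Centre of the top of the blue zero key, 95 mm above the bench when up.
- key_green (a joint): Travel of the green key, m: 0 up, 0.005 fully down.
- key_yellow (a joint): Travel of the yellow key, m: 0 up, 0.005 fully down.
- key_blue (a joint): Travel of the blue key, m: 0 up, 0.005 fully down.
- key_grey1 (a joint): Travel of the pale key in the front row, m: 0 up, 0.005 fully down. Not to be pressed.
- key_grey2 (a joint): Travel of the left pale key in the rear row, m: 0 up, 0.005 fully down. Not to be pressed.
- key_grey3 (a joint): Travel of the right pale key in the rear row, m: 0 up, 0.005 fully down. Not to be pressed.
- changer_axis (a point): Point on the vertical axis about which the lever turns, the middle of the round grey cell compartment (150 mm across, top rib 139 mm above the bench; photometer x 50, y -100 mm), given at the height of the knob's middle, 125 mm above the bench.
- knob: Black upright round knob at the end of the steel lever, 21 mm across, 37 mm tall; the flat lever, 5 mm thick, lies just under it. Origin: the knob's centre, 125 mm above the bench, 130 mm from the changer axis; z up; it revolves on its pin. At least 39 mm free between knob and compartment, all else further off. Against the lever's spring it needs 2 to 7 N sideways.
- changer (a joint): Lever angle, rad: 0 at the blank stop (knob 0.5 rad to the left of straight front), growing as the knob swings to the photometer's right, counter-clockwise from above. Clicks at 0.2, 0.4, 0.6, 0.8, 1.0 (26 mm apart at the knob). Push needed at the knob: 4 to 5.5 N from the return spring, made up to about 6 N by the click on leaving a seat, falling to under 3 N just before the next seat, then up again. Let go, it runs back to 0.
- cuvette_rack: Blue rack of clear cuvettes, 56 x 120 mm, 72 mm tall, standing loose on the bench before the photometer. Origin: centre of its underside. Leave alone.
- marker: Marker pen with red cap, 133 mm long, lying on the bench before the photometer. Leave alone.
- tissue_box: Small carton of wipes, 75 mm square, 45 mm tall, on the optics housing. Leave alone.
- vial: Amber capped vial, 24 mm across, 48 mm tall, on the optics housing. Leave alone.
- bottle_clear: Clear bottle with blue cap, 56 mm across, 105 mm tall, beside the photometer. Leave alone.
- bottle_amber: Amber bottle with orange cap, 60 mm across, 120 mm tall, beside the photometer. Leave alone.
- beaker: Glass beaker, 68 mm across, 90 mm tall, beside the photometer. Leave alone.
- flask: Conical glass flask, 84 mm across, 118 mm tall, beside the photometer. Leave alone.

How it is judged:
By the outcome, as a careful person would: the job done as asked, in the order asked, and still so for the second after the job is handed in, while the arm keeps its last pose, push and grip.
It also fails if it takes over 64 s, if anything falls off the work surface, if the arm or the gripper's body presses on something with over 40 N, if the wrist force passes 120 N, or if a joint passes its speed limit or range.

## Working session

There is one attempt and no reset: what is moved stays moved. The work goes in short steps, Python scripts to look and compute and a shell command to move; the robot and the scene stay as the last step left them, time stands still between calls to the robot, and variables do not carry over. Pictures are saved under pics/ and viewed, and the job is handed in when it is done.

```bash
ls; mkdir -p pics; python3 - <<'E'
from cell import manip, read_camera
import cv2
s=manip.sense()
for k,v in s.items(): print(k,v)
print(manip.grasp_offset)
for n in("side","top"):
    c=read_camera(n)
    cv2.imwrite(f"pics/{n}0.png",c["img"][:,:,::-1])
    print(n,{k:v for k,v in c.items() if k!="img"})
E
```

```text
pics
clock 0.0
joints [-1.15681906e+00  1.16462895e-01  1.44225365e+00 -5.72602002e-06
  1.58396932e+00 -3.78399326e-02]
joint_velocities [-0.00234992  0.0010069   0.00037544 -0.0001941  -0.00111761 -0.00025123]
tau [ 4.55210204e-03 -7.31976771e+01 -6.32484913e+01  1.69233026e-04
  6.25845802e-03 -4.46595379e-05]
position [ 294.63192031 -607.19147203  303.18490229]
ee_rot [ 0.59950709 -0.59907566  0.3756202  -0.37497876]
wrist_force [ 0.35643127 -0.63116637  0.57298911]
moment [ 0.03870519 -0.00041565  0.07066664]
opening 85.502235442219
53.900000000000006
side {'fx': 365.9964177123184, 'fy': 365.9964177123184, 'cx': 323.59950421477055, 'cy': 197.08894454157266, 'k1': 0.015916175377896427, 'R': array([[-0.87214892, -0.48890778, -0.01803996],
       [-0.33048463,  0.61592951, -0.71512988],
       [ 0.3607439 , -0.61773782, -0.69875877]]), 't': array([509.11314385, 254.72229065, 808.97152844])}
top {'fx': 431.93303687540623, 'fy': 431.93303687540623, 'cx': 320.26769290940405, 'cy': 201.3081519964721, 'k1': -0.05235321713498256, 'R': array([[-5.12188330e-04, -9.99997380e-01,  2.23127528e-03],
       [-9.95383834e-01,  2.95681191e-04, -9.59736205e-02],
       [ 9.59727092e-02, -2.27013191e-03, -9.95381377e-01]]), 't': array([ -15.36716224,  596.62809229, 1207.06169584])}
```

View pics/top0.png

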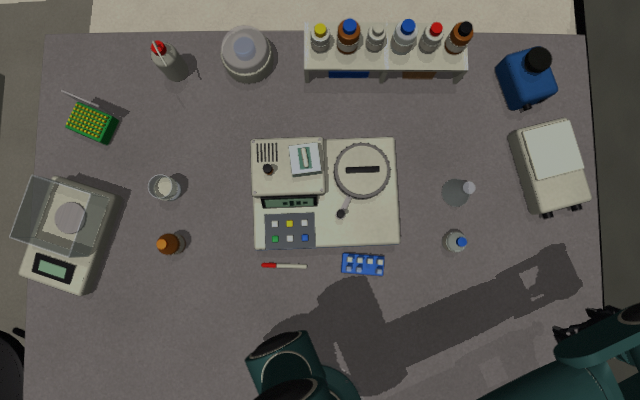

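View pics/side0.png

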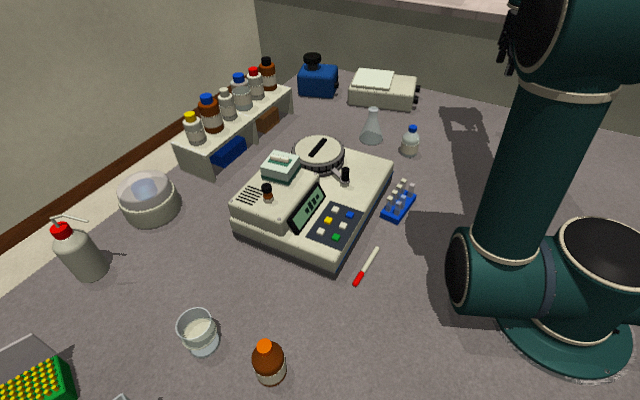

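The top view shows the photometer around (325,192), the keypad around (290,230) and the knob around (341,213). I'll enlarge both views to read the pixels.

```bash
python3 - <<'E'
import cv2
a=cv2.imread("pics/top0.png")[130:280,240:410]
cv2.imwrite("pics/top0c.png",cv2.resize(a,None,fx=4,fy=4,interpolation=cv2.INTER_CUBIC)[:600])
a=cv2.imread("pics/side0.png")[130:275,225:425]
cv2.imwrite("pics/side0c.png",cv2.resize(a,None,fx=4,fy=4,interpolation=cv2.INTER_CUBIC)[:600])
E
```

```text
(no output)
```

View pics/top0c.png

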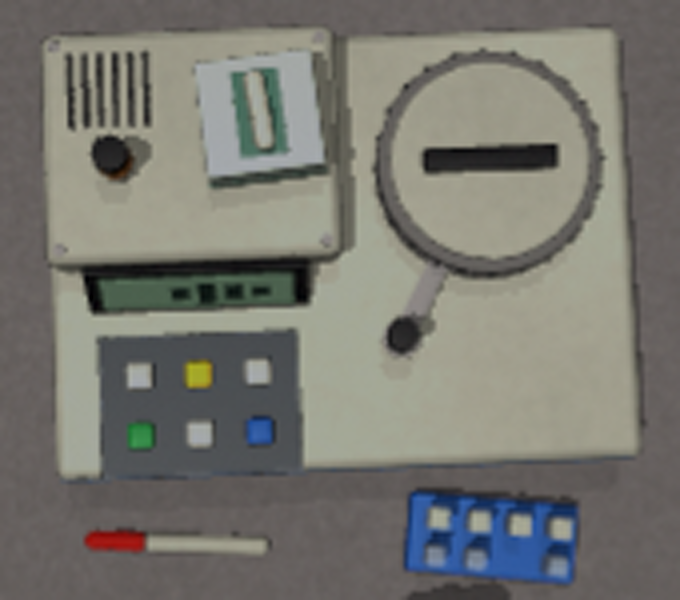

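View pics/side0c.png

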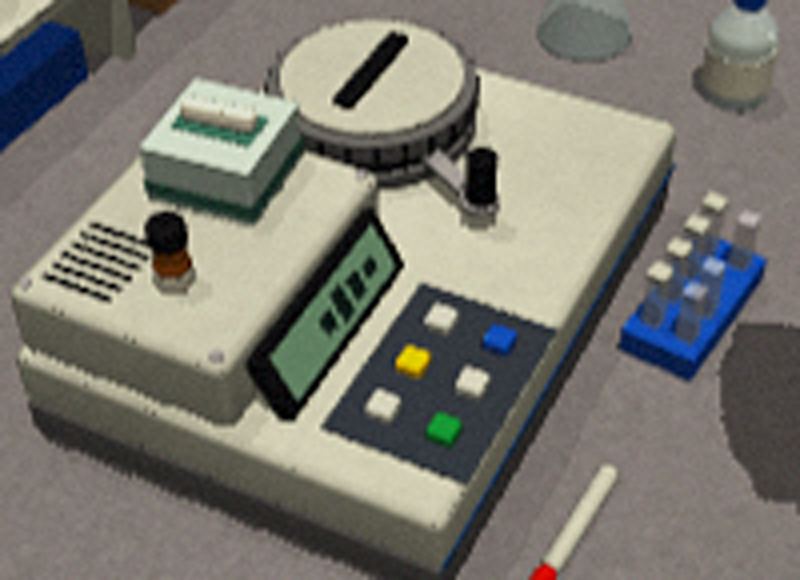

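```bash
cat > h.py <<'E'
import numpy as np
from scipy.optimize import least_squares
C={'side':dict(f=365.9964177123184,c=(323.59950421477055,197.08894454157266),k1=0.015916175377896427,R=np.array([[-0.87214892,-0.48890778,-0.01803996],[-0.33048463,0.61592951,-0.71512988],[0.3607439,-0.61773782,-0.69875877]]),t=np.array([509.11314385,254.72229065,808.97152844])),
'top':dict(f=431.93303687540623,c=(320.26769290940405,201.3081519964721),k1=-0.05235321713498256,R=np.array([[-5.12188330e-04,-9.99997380e-01,2.23127528e-03],[-9.95383834e-01,2.95681191e-04,-9.59736205e-02],[9.59727092e-02,-2.27013191e-03,-9.95381377e-01]]),t=np.array([-15.36716224,596.62809229,1207.06169584]))}
def proj(n,X):
    c=C[n];p=np.atleast_2d(X)@c['R'].T+c['t'];s=p[:,:2]/p[:,2:]
    return s*(1+c['k1']*(s**2).sum(1,keepdims=True))*c['f']+np.array(c['c'])
def ray(n,uv):
    c=C[n];d=(np.array(uv)-c['c'])/c['f'];s=d.copy()
    for _ in range(20): s=d/(1+c['k1']*(s@s))
    return -c['R'].T@c['t'], c['R'].T@np.array([*s,1])
def atz(n,uv,z):
    o,d=ray(n,uv);return o+d*(z-o[2])/d[2]
def W(q,P):
    x,y,a=q[:3];P=np.atleast_2d(P);ca,sa=np.cos(a),np.sin(a)
    return np.c_[x+ca*P[:,0]-sa*P[:,1],y+sa*P[:,0]+ca*P[:,1],P[:,2]]
def Q2R(q):
    from scipy.spatial.transform import Rotation as Ro
    return Ro.from_quat([q[1],q[2],q[3],q[0]]).as_matrix()
E
cat > fit.py <<'E'
from h import *
K={'g':(-122,140,95),'p1':(-122,100,95),'b':(-122,60,95),'p2':(-82,140,95),'y':(-82,100,95),'p3':(-82,60,95),'ax':(50,-100,139)}
T={'g':(141,435),'p1':(200,433),'b':(260,430),'p2':(140,375),'y':(199,373),'p3':(258,371),'ax':(489,160)}
S={'g':(444,426),'p1':(473,379),'b':(500,337),'p2':(382,404),'y':(413,360),'p3':(441,317)}
full=lambda p,o:(np.array(p)+.5)/4-.5+o
def res(q,w=('top','side')):
    r=[]
    for n,D,o in(('top',T,(240,130)),('side',S,(225,130))):
        if n in w:
            for k,p in D.items(): r.append(proj(n,W(q,K[k]))[0]-full(p,o))
    return np.array(r)
for w in(('top','side'),('top',),('side',)):
    s=least_squares(lambda q:res(q,w).ravel(),[650,0,0]);print(w,s.x);print(res(s.x,w).round(2).tolist())
    if len(w)==2:q=s.x
for k in K: print(k,W(q,K[k]).round(1))
# knob
a=full((404,332),(240,130));b=full((482,156),(225,130))
o1,d1=ray('top',a);o2,d2=ray('side',b)
M=np.c_[d1,-d2];l=np.linalg.lstsq(M,o2-o1,rcond=None)[0];print('tri',o1+d1*l[0],o2+d2*l[1])
print('z143.5',atz('top',a,143.5),atz('side',b,143.5))
th=0.5;kn=np.array([50-130*np.cos(th),-100+130*np.sin(th),125]);print('pred knob',W(q,kn))
E
python3 fit.py; python3 -c "
from h import *
print(Q2R([0.59950709,-0.59907566,0.3756202,-0.37497876]).round(3))"
```

```text
('top', 'side') [ 6.17094791e+02 -2.80510631e+01  3.80931503e-02]
[[-0.24, 0.14], [-0.12, 0.07], [-0.24, 0.26], [-0.43, 0.26], [-0.35, 0.2], [-0.27, 0.13], [0.54, -0.5], [-0.11, -0.02], [-0.11, 0.14], [-0.02, -0.31], [0.16, -0.31], [-0.02, -0.57], [0.13, -0.45]]
('top',) [ 6.17283655e+02 -2.84995305e+01  3.77371511e-02]
[[-0.09, 0.05], [0.03, -0.01], [-0.09, 0.18], [-0.27, 0.17], [-0.19, 0.11], [-0.11, 0.05], [0.71, -0.56]]
('side',) [ 6.17256313e+02 -2.67696294e+01  4.35126288e-02]
[[-0.01, 0.24], [-0.1, 0.36], [-0.08, -0.13], [0.21, 0.01], [-0.05, -0.29], [0.03, -0.22]]
g [[489.9 107.2  95. ]]
p1 [[491.4  67.2  95. ]]
b [[492.9  27.3  95. ]]
p2 [[529.8 108.7  95. ]]
y [[531.3  68.8  95. ]]
p3 [[532.9  28.8  95. ]]
ax [[ 670.9 -126.1  139. ]]
tri [556.06536058 -67.98681522 144.17789344] [555.02636493 -68.44170529 144.12766462]
z143.5 [556.1128265  -68.02037738 143.5       ] [555.35291213 -69.11825175 143.5       ]
pred knob [[554.4903491  -68.13904884 125.        ]]
[[ 0.437 -0.     0.9  ]
 [-0.9    0.001  0.437]
 [-0.001 -1.     0.   ]]
```

```bash
cat > go.py <<'E'
import sys
from h import *
from cell import manip
# photometer pose
q=np.array([617.1,-28.1,0.0383])
def to(xyz,jaw):  # world TCP target, jaw heading (rad) of tool x
    s=manip.sense();R=Q2R(s['ee_rot']);d=np.array(xyz)-s['position']
    h=np.arctan2(R[1,0],R[0,0]);dy=-(jaw-h);dy=(dy+np.pi)%(2*np.pi)-np.pi
    print('clock',s['clock'],'pos',s['position'].round(2),'F',s['wrist_force'].round(2),'open',s['opening'])
    print('tilt',R[:,1].round(4),'heading',h); print('linear',(R.T@d).round(1),'yaw',round(dy,3))
if __name__=='__main__':
    a=[float(v) for v in sys.argv[1:]]; to(a[:3],a[3])
E
python3 go.py 489.9 107.2 230 -1.5325
```

```text
clock 0.1 pos [ 294.64 -607.19  303.22] F [-0.3   0.62 -0.79] open 84.99880478207089
tilt [-4.e-04  1.e-03 -1.e+00] heading -1.1189906094134614
linear [-557.4   73.9  487.6] yaw 0.414
```

```bash
python3 -m handwheel '[{"linear":[-557.4,30,487.6],"yaw":0.414,"fingers":1},{"linear":[-557.4,30,487.6],"yaw":0.414,"fingers":1},{"linear":[-557.4,30,487.6],"yaw":0.414,"fingers":1},{"linear":[-557.4,30,487.6],"yaw":0.414,"fingers":1},{"linear":[-557.4,30,487.6],"yaw":0.414,"fingers":1},{"linear":[-557.4,30,487.6],"yaw":0.414,"fingers":1},{"linear":[-557.4,30,487.6],"yaw":0.414,"fingers":1},{"linear":[-557.4,30,487.6],"yaw":0.414,"fingers":1},{"linear":[-557.4,30,487.6],"yaw":0.414,"fingers":1},{"linear":[-557.4,30,487.6],"yaw":0.414,"fingers":1},{"linear":[-557.4,30,487.6],"yaw":0.414,"fingers":1},{"linear":[-557.4,30,487.6],"yaw":0.414,"fingers":1},{"linear":[-557.4,30,487.6],"yaw":0.414,"fingers":1},{"linear":[-557.4,30,487.6],"yaw":0.414,"fingers":1},{"linear":[-557.4,30,487.6],"yaw":0.414,"fingers":1},{"linear":[-557.4,30,487.6],"yaw":0.414,"fingers":1},{"linear":[-557.4,30,487.6],"yaw":0.414,"fingers":1},{"linear":[-557.4,30,487.6],"yaw":0.414,"fingers":1},{"linear":[-557.4,30,487.6],"yaw":0.414,"fingers":1},{"linear":[-557.4,30,487.6],"yaw":0.414,"fingers":1}]' 40; python3 go.py 489.9 107.2 185 -1.5325
```

```text
clock: 1.77
position: [489.9, 108.5, 273.2]
ee_rot: [-0.51, 0.51, -0.49, 0.489]
wrist_force: [0.6, -0.3, 0.3]
opening: 0.1
clock 1.7667 pos [489.94 108.45 273.24] F [ 0.62 -0.29  0.33] open 0.14306548503986571
tilt [-1.3e-03 -3.0e-04 -1.0e+00] heading -1.5300822781504861
linear [ 1.2 88.2  0. ] yaw 0.002
```

```bash
python3 -m handwheel '[{"linear":[0,35,0],"yaw":0,"fingers":1},{"linear":[0,70,0],"yaw":0,"fingers":1},{"linear":[0,88,0],"yaw":0,"fingers":1},{"linear":[0,88,0],"yaw":0,"fingers":1},{"linear":[0,88,0],"yaw":0,"fingers":1}]'; python3 go.py 489.9 107.2 168 -1.5325
python3 - <<'E'
from cell import read_camera
import cv2
for n,(y,x) in(("side",(130,225)),("top",(130,240))):
    a=read_camera(n)["img"][y:y+150,x:x+200,::-1]
    cv2.imwrite(f"pics/{n}1.png",cv2.resize(a,None,fx=4,fy=4,interpolation=cv2.INTER_CUBIC))
E
```

```text
clock: 2.18
position: [489.8, 106.2, 185.9]
ee_rot: [-0.509, 0.509, -0.491, 0.491]
wrist_force: [0.2, 0.2, 0.4]
opening: 0.1
clock 2.1833 pos [489.81 106.16 185.94] F [0.2  0.2  0.42] open 0.1406177924005502
tilt [-1.1e-03 -3.0e-04 -1.0e+00] heading -1.534119867509765
linear [-1.  17.9  0.1] yaw -0.002
```

View pics/side1.png

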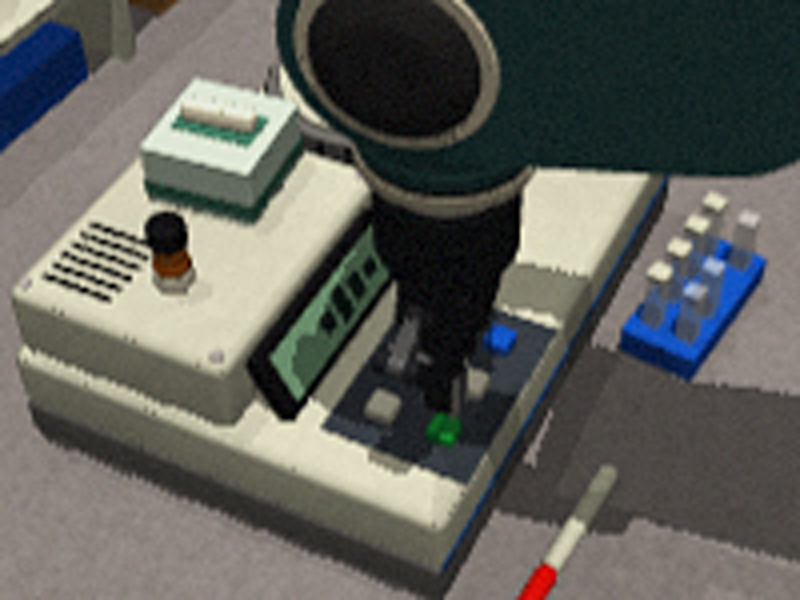

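View pics/top1.png

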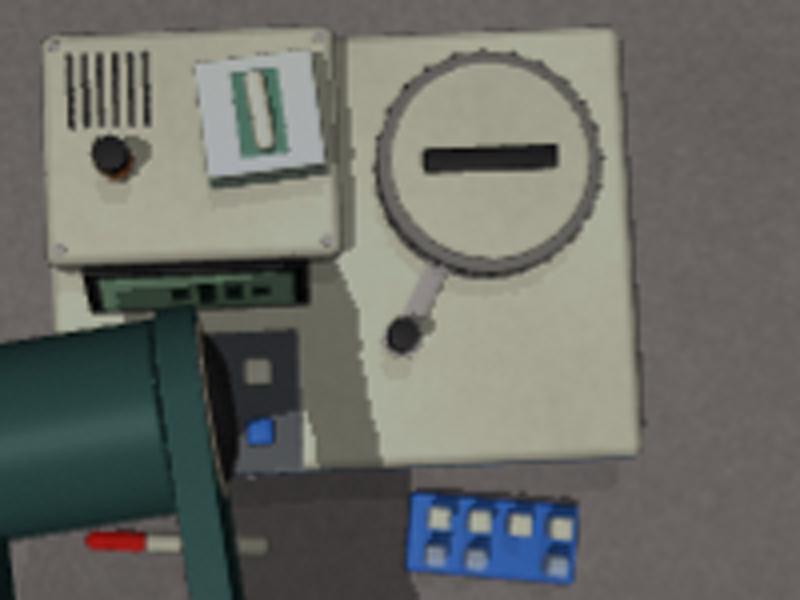

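The side view shows the shut fingertips just above the green key at (442,428), and the lever is still at the blank. Pressing now.

```bash
python3 -m handwheel '[{"linear":[-1,8,0],"yaw":0,"fingers":1},{"linear":[-1,15,0],"yaw":0,"fingers":1},{"linear":[-1,18,0],"yaw":0,"fingers":1},{"linear":[-1,20,0],"yaw":0,"fingers":1},{"linear":[-1,20,0],"yaw":0,"fingers":1}]'; python3 go.py 489.9 107.2 163 -1.5325
```

```text
clock: 2.7
position: [489.9, 108.0, 165.6]
ee_rot: [-0.509, 0.51, -0.491, 0.49]
wrist_force: [-1.6, -0.2, 2.4]
opening: 0.0
clock 2.7 pos [489.89 108.04 165.6 ] F [-1.64 -0.2   2.39] open 0.008365234287560992
tilt [-5.e-04 -2.e-04 -1.e+00] heading -1.5329024884003388
linear [ 0.8  2.6 -0. ] yaw -0.0
```

```bash
python3 -m handwheel '[{"linear":[0,2,0],"yaw":0,"fingers":1},{"linear":[0,3.5,0],"yaw":0,"fingers":1},{"linear":[0,4,0],"yaw":0,"fingers":1},{"linear":[0,4,0],"yaw":0,"fingers":1},{"linear":[0,4,0],"yaw":0,"fingers":1}]'; python3 go.py 489.9 107.2 163 -1.5325
```

```text
clock: 3.12
position: [490.1, 108.1, 162.6]
ee_rot: [0.51, -0.509, 0.49, -0.491]
wrist_force: [-4.9, -1.1, 8.8]
opening: -0.3
clock 3.1167 pos [490.1  108.1  162.56] F [-4.86 -1.11  8.77] open -0.30099178428205053
tilt [ 5.e-04  1.e-04 -1.e+00] heading -1.5329279424768736
linear [ 0.9 -0.4 -0.2] yaw -0.0
```

```bash
python3 -m handwheel '[{"linear":[0,1,0],"yaw":0,"fingers":1},{"linear":[0,1,0],"yaw":0,"fingers":1},{"linear":[0,1,0],"yaw":0,"fingers":1}]'; python3 -m handwheel '[{"linear":[0,-8,0],"yaw":0,"fingers":1},{"linear":[0,-25,0],"yaw":0,"fingers":1},{"linear":[0,-25,0],"yaw":0,"fingers":1},{"linear":[0,-25,0],"yaw":0,"fingers":1}]'; python3 go.py 531.3 68.8 187 -1.5325
```

```text
clock: 3.37
position: [490.1, 108.1, 162.3]
ee_rot: [0.51, -0.509, 0.49, -0.491]
wrist_force: [-8.1, -2.3, 17.4]
opening: 0.1
clock: 3.7
position: [490.3, 108.1, 186.4]
ee_rot: [0.51, -0.509, 0.49, -0.491]
wrist_force: [-0.2, 0.6, -1.4]
opening: -0.3
clock 3.7 pos [490.27 108.14 186.43] F [-0.25  0.64 -1.41] open -0.32120727353088135
tilt [ 1.5e-03  3.0e-04 -1.0e+00] heading -1.5329887528267856
linear [40.9 -0.5 39.5] yaw -0.0
```

Green bottomed out: 17 N, with the travel stopped at 162.3. Yellow is next.

```bash
python3 -m handwheel '[{"linear":[20,-3,20],"yaw":0,"fingers":1},{"linear":[40.9,-3,39.5],"yaw":0,"fingers":1},{"linear":[40.9,-3,39.5],"yaw":0,"fingers":1},{"linear":[40.9,-3,39.5],"yaw":0,"fingers":1},{"linear":[40.9,-3,39.5],"yaw":0,"fingers":1}]'; python3 go.py 531.3 68.8 162.5 -1.5325
```

```text
clock: 4.12
position: [530.5, 68.8, 187.9]
ee_rot: [-0.509, 0.51, -0.491, 0.49]
wrist_force: [0.3, 0.4, -0.3]
opening: -0.3
clock 4.1167 pos [530.54  68.78 187.9 ] F [ 0.35  0.38 -0.29] open -0.27411863084599836
tilt [-1.5e-03  1.0e-04 -1.0e+00] heading -1.5334367286509194
linear [ 0.  25.4  0.8] yaw -0.001
```

```bash
python3 -m handwheel '[{"linear":[0,10,0.5],"yaw":0,"fingers":1},{"linear":[0,18,0.5],"yaw":0,"fingers":1},{"linear":[0,22,0.5],"yaw":0,"fingers":1},{"linear":[0,25,0.5],"yaw":0,"fingers":1},{"linear":[0,26,0.5],"yaw":0,"fingers":1},{"linear":[0,26,0.5],"yaw":0,"fingers":1},{"linear":[0,26,0.5],"yaw":0,"fingers":1}]'; python3 go.py 531.3 68.8 162.5 -1.5325
```

```text
clock: 4.7
position: [531.3, 68.9, 163.0]
ee_rot: [-0.509, 0.509, -0.49, 0.49]
wrist_force: [-3.4, 0.6, 3.1]
opening: 0.1
clock 4.7 pos [531.33  68.93 162.97] F [-3.42  0.61  3.12] open 0.07762441103069988
tilt [-2.e-04  2.e-04 -1.e+00] heading -1.5327289524991494
linear [ 0.1  0.5 -0. ] yaw -0.0
```

```bash
python3 -m handwheel '[{"linear":[0,1,0],"yaw":0,"fingers":1},{"linear":[0,2,0],"yaw":0,"fingers":1},{"linear":[0,2,0],"yaw":0,"fingers":1},{"linear":[0,2,0],"yaw":0,"fingers":1}]'; python3 -m handwheel '[{"linear":[0,-8,0],"yaw":0,"fingers":1},{"linear":[0,-27,0],"yaw":0,"fingers":1},{"linear":[0,-27,0],"yaw":0,"fingers":1},{"linear":[0,-27,0],"yaw":0,"fingers":1}]'; python3 go.py 492.9 27.3 188 -1.5325
```

```text
clock: 5.03
position: [531.5, 68.9, 162.3]
ee_rot: [0.51, -0.509, 0.49, -0.491]
wrist_force: [-10.3, 0.5, 18.6]
opening: -0.1
clock: 5.37
position: [531.8, 68.7, 188.7]
ee_rot: [0.51, -0.509, 0.49, -0.491]
wrist_force: [-0.7, -0.4, -0.1]
opening: -0.1
clock 5.3667 pos [531.84  68.71 188.67] F [-0.73 -0.43 -0.12] open -0.1315539151921396
tilt [ 0.0018  0.     -1.    ] heading -1.5330226389772683
linear [ 39.9   0.6 -40.5] yaw -0.001
```

Yellow also bottomed (18.6 N). Blue next.

```bash
python3 -m handwheel '[{"linear":[20,0,-20],"yaw":0,"fingers":1},{"linear":[40,0,-40.5],"yaw":0,"fingers":1},{"linear":[40,0,-40.5],"yaw":0,"fingers":1},{"linear":[40,0,-40.5],"yaw":0,"fingers":1},{"linear":[40,0,-40.5],"yaw":0,"fingers":1}]';python3 go.py 492.9 27.3 162.5 -1.5325; python3 -m handwheel '[{"linear":[0,10,0],"yaw":0,"fingers":1},{"linear":[0,18,0],"yaw":0,"fingers":1},{"linear":[0,22,0],"yaw":0,"fingers":1},{"linear":[0,25,0],"yaw":0,"fingers":1},{"linear":[0,26,0],"yaw":0,"fingers":1},{"linear":[0,26,0],"yaw":0,"fingers":1},{"linear":[0,26,0],"yaw":0,"fingers":1}]'; python3 go.py 492.9 27.3 162.5 -1.5325
```

```text
clock: 5.78
position: [492.7, 27.3, 187.6]
ee_rot: [0.509, -0.509, 0.491, -0.491]
wrist_force: [1.0, 0.0, -0.5]
opening: -0.0
clock 5.7833 pos [492.68  27.27 187.58] F [ 1.02  0.03 -0.55] open -0.024712309689912774
tilt [ 1.e-04  1.e-04 -1.e+00] heading -1.5334815939285291
linear [-0.  25.1  0.2] yaw -0.001
clock: 6.37
position: [492.5, 27.6, 162.4]
ee_rot: [-0.509, 0.51, -0.491, 0.49]
wrist_force: [-9.1, 1.8, 13.6]
opening: -0.3
clock 6.3667 pos [492.51  27.56 162.42] F [-9.08  1.79 13.58] open -0.27647411512020376
tilt [-8.e-04  4.e-04 -1.e+00] heading -1.5326116940881647
linear [ 0.3 -0.1  0.4] yaw -0.0
```

```bash
python3 -m handwheel '[{"linear":[0,0.5,0],"yaw":0,"fingers":1},{"linear":[0,0.5,0],"yaw":0,"fingers":1}]'; python3 -m handwheel '[{"linear":[0,-15,0],"yaw":0,"fingers":1},{"linear":[0,-50,0],"yaw":0,"fingers":1},{"linear":[0,-75,0],"yaw":0,"fingers":1},{"linear":[0,-75,0],"yaw":0,"fingers":1},{"linear":[0,-75,0],"yaw":0,"fingers":0.4}]'; python3 go.py 555 -68.3 235 -1.5325
```

```text
clock: 6.53
position: [492.5, 27.6, 162.4]
ee_rot: [-0.509, 0.509, -0.491, 0.49]
wrist_force: [-10.8, 2.1, 18.0]
opening: -0.1
clock: 6.95
position: [493.0, 27.4, 237.3]
ee_rot: [0.51, -0.509, 0.49, -0.491]
wrist_force: [-0.6, 0.4, -1.3]
opening: 11.1
clock 6.95 pos [493.    27.36 237.26] F [-0.58  0.44 -1.27] open 11.12114042361544
tilt [ 0.0019  0.     -1.    ] heading -1.5327564743341557
linear [97.9  2.4 58.3] yaw -0.0
```

```bash
python3 -m handwheel '[{"linear":[33,0,19.5],"yaw":0,"fingers":0.4},{"linear":[66,0,39],"yaw":0,"fingers":0.4},{"linear":[98,0,58.3],"yaw":0,"fingers":0.4},{"linear":[98,0,58.3],"yaw":0,"fingers":0.4},{"linear":[98,0,58.3],"yaw":0,"fingers":0.4},{"linear":[98,0,58.3],"yaw":0,"fingers":0.4}]'; python3 go.py 555 -68.3 183 -1.5325
python3 - <<'E'
from cell import read_camera
import cv2
for n,(y,x) in(("side",(130,225)),("top",(130,240))):
    a=read_camera(n)["img"][y:y+150,x:x+200,::-1]
    cv2.imwrite(f"pics/{n}2.png",cv2.resize(a,None,fx=4,fy=4,interpolation=cv2.INTER_CUBIC))
E
```

```text
clock: 7.45
position: [554.1, -68.2, 234.8]
ee_rot: [-0.509, 0.51, -0.491, 0.49]
wrist_force: [-0.3, -0.6, 0.0]
opening: 51.2
clock 7.45 pos [554.07 -68.25 234.82] F [-0.26 -0.62  0.03] open 51.21759764365632
tilt [-2.4e-03  6.0e-04 -1.0e+00] heading -1.5333621582553667
linear [ 0.1 51.8  1. ] yaw -0.001
```

View pics/side2.png

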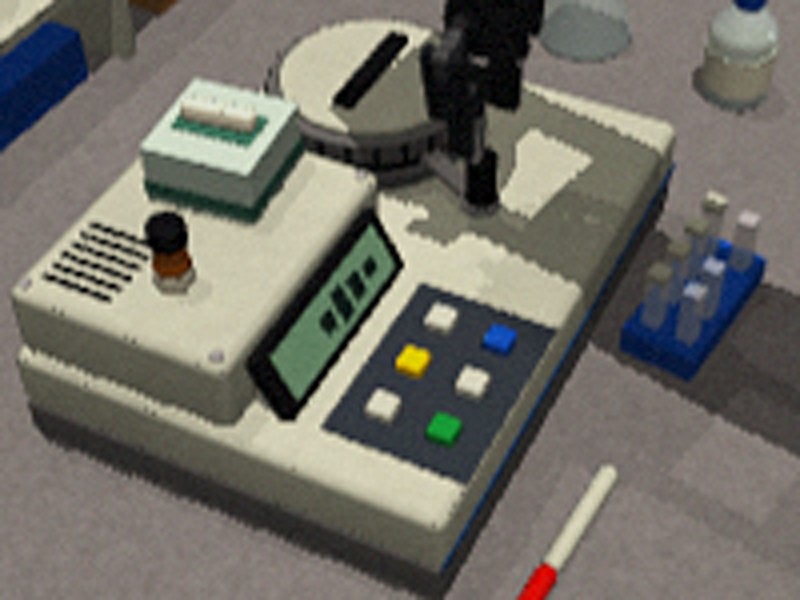

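View pics/top2.png

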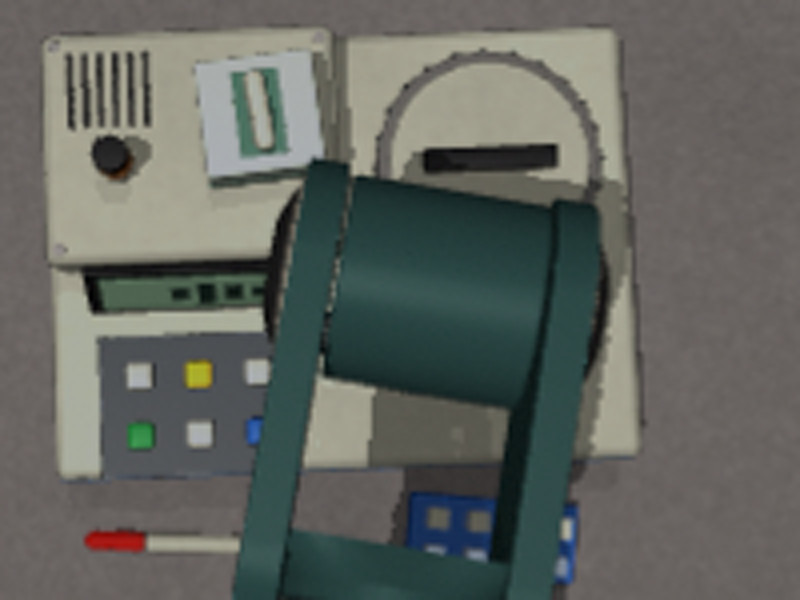

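All the keys are back up, and the open fingers stand above the knob (side crop 482,185). I'll descend with the fingers on either side of it.

```bash
python3 -m handwheel '[{"linear":[0,20,0.5],"yaw":0,"fingers":0.4},{"linear":[0,35,0.5],"yaw":0,"fingers":0.4},{"linear":[0,45,0.5],"yaw":0,"fingers":0.4},{"linear":[0,52,0.5],"yaw":0,"fingers":0.4},{"linear":[0,52,0.5],"yaw":0,"fingers":0.4},{"linear":[0,52,0.5],"yaw":0,"fingers":0.4}]'; python3 go.py 555 -68.3 183 -1.5325
python3 - <<'E'
from cell import read_camera
import cv2
for n,(y,x) in(("side",(130,290)),):
    a=read_camera(n)["img"][y:y+100,x:x+110,::-1]
    cv2.imwrite(f"pics/{n}3.png",cv2.resize(a,None,fx=6,fy=6,interpolation=cv2.INTER_CUBIC))
E
```

```text
clock: 8.05
position: [555.0, -68.2, 184.7]
ee_rot: [0.509, -0.509, 0.49, -0.49]
wrist_force: [-0.2, -0.1, -0.2]
opening: 51.1
clock 8.05 pos [554.99 -68.24 184.72] F [-0.17 -0.13 -0.21] open 51.14829361996624
tilt [ 1.e-04 -0.e+00 -1.e+00] heading -1.532645944478647
linear [0.1 1.7 0. ] yaw -0.0
```

View pics/side3.png

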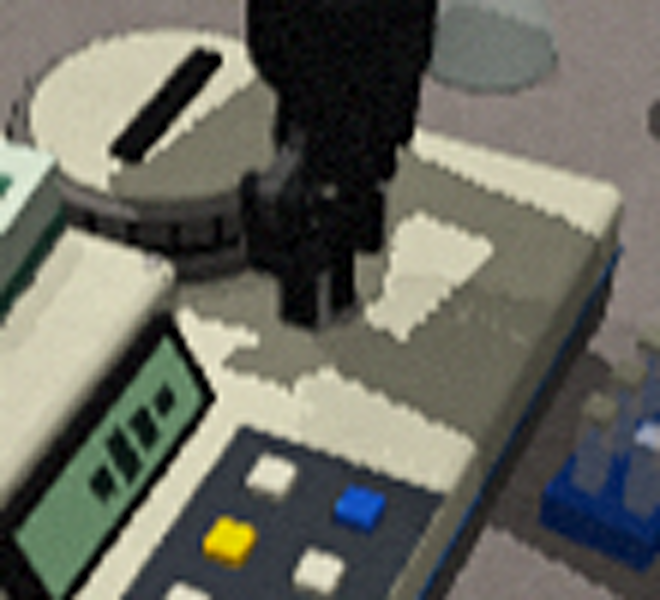

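The fingers straddle the knob. I'll close on it.

```bash
python3 -m handwheel '[{"linear":[0,0,0],"yaw":0,"fingers":1},{"linear":[0,0,0],"yaw":0,"fingers":1},{"linear":[0,0,0],"yaw":0,"fingers":1},{"linear":[0,0,0],"yaw":0,"fingers":1},{"linear":[0,0,0],"yaw":0,"fingers":1},{"linear":[0,0,0],"yaw":0,"fingers":1}]' 60; python3 - <<'E'
from h import *
from cell import manip
s=manip.sense();print(s['position'],s['wrist_force'],s['moment'],s['opening'])
R=Q2R(s['ee_rot'])
ax=W([617.1,-28.1,0.0383],(50,-100,125))[0];p=s['position']
r=p-ax;print('r',np.hypot(*r[:2]),'theta',np.arctan2(r[1],r[0])-0.0383-np.pi+.5)
for th in np.arange(0,.66,.05):
    c,sn=np.cos(th),np.sin(th)
    n=ax[:2]+np.array([c*r[0]-sn*r[1],sn*r[0]+c*r[1]])
    d=R.T@np.array([*(n-p[:2]),0]);print(round(th,2),n.round(1),d.round(1))
E
```

```text
clock: 8.6
position: [555.2, -69.2, 185.3]
ee_rot: [-0.509, 0.509, -0.49, 0.491]
wrist_force: [-1.4, -6.0, 4.4]
opening: 19.4
[555.19572177 -69.1785459  185.27692273] [-1.37373008 -6.0311494   4.42875055] [-0.84830819  0.18492234 -0.03582242] 19.366525952370537
r 128.94632103425243 theta 0.004397535909603345
0.0 [555.2 -69.2] [0. 0. 0.]
0.05 [552.5 -75. ] [ 5.7  0.  -2.9]
0.1 [550.1 -81. ] [11.6  0.  -5.5]
0.15 [548.  -87.1] [17.6  0.  -7.9]
0.2 [546.2 -93.3] [23.8  0.  -9.9]
0.25 [544.7 -99.6] [ 30.    0.  -11.6]
0.3 [ 543.5 -105.9] [ 36.3   0.  -13. ]
0.35 [ 542.7 -112.3] [ 42.6   0.1 -14.1]
0.4 [ 542.2 -118.7] [ 49.    0.1 -14.9]
0.45 [ 541.9 -125.2] [ 55.5   0.1 -15.3]
0.5 [ 542.1 -131.6] [ 61.9   0.1 -15.5]
0.55 [ 542.5 -138. ] [ 68.3   0.1 -15.3]
0.6 [ 543.3 -144.5] [ 74.8   0.1 -14.7]
0.65 [ 544.3 -150.8] [ 81.2   0.1 -13.9]
```

```bash
python3 -m handwheel '[{"linear":[3.5,0,-1.5],"yaw":0,"fingers":1},{"linear":[6.5,0,-2.9],"yaw":0,"fingers":1},{"linear":[9.5,0,-4.2],"yaw":0,"fingers":1},{"linear":[12.5,0,-5.5],"yaw":0,"fingers":1},{"linear":[15.5,0,-6.7],"yaw":0,"fingers":1},{"linear":[18.5,0,-7.9],"yaw":0,"fingers":1},{"linear":[21.7,0,-8.9],"yaw":0,"fingers":1},{"linear":[24.8,0,-9.9],"yaw":0,"fingers":1},{"linear":[25.2,0,-9.9],"yaw":0,"fingers":1},{"linear":[25.2,0,-9.9],"yaw":0,"fingers":1}]'; cat > th.py <<'E'
from h import *
from cell import manip
s=manip.sense();ax=W([617.1,-28.1,0.0383],(50,-100,125))[0];p=s['position'];r=p-ax
a=np.arctan2(r[1],r[0]);f=s['wrist_force'];t=np.array([-np.sin(a),np.cos(a)])
th=a%(2*np.pi)-0.0383-np.pi+.5
print('r',np.hypot(*r[:2]),'theta',th,'tangF',f[:2]@t,'radF',f[:2]@[np.cos(a),np.sin(a)],'Fz',f[2],'open',s['opening'],p)
for tt in(.2,.4,.6):
    aa=a+tt-(th-0.0044);n=ax[:2]+128.95*np.array([np.cos(aa),np.sin(aa)]);print(tt,(Q2R(s['ee_rot']).T@[*(n-p[:2]),0]).round(1))
E
python3 th.py
```

```text
clock: 9.43
position: [546.0, -94.1, 185.2]
ee_rot: [0.51, -0.509, 0.491, -0.49]
wrist_force: [-2.3, 6.5, 6.5]
opening: 19.6
r 128.91895344872657 theta 0.21059550398598903 tangF -5.726971261735132 radF 3.825523875751556 Fz 6.507949640454146 open 19.629727565827455 [546.0165247  -94.07912869 185.15556869]
0.2 [-0.8  0.   0.2]
0.4 [24.5 -0.  -4.8]
0.6 [50.2 -0.  -4.7]
```

```bash
python3 -m handwheel '[{"linear":[3,0,-0.8],"yaw":0,"fingers":1},{"linear":[6,0,-1.5],"yaw":0,"fingers":1},{"linear":[9,0,-2.2],"yaw":0,"fingers":1},{"linear":[12,0,-2.9],"yaw":0,"fingers":1},{"linear":[15,0,-3.5],"yaw":0,"fingers":1},{"linear":[18,0,-4],"yaw":0,"fingers":1},{"linear":[21,0,-4.4],"yaw":0,"fingers":1},{"linear":[24,0,-4.8],"yaw":0,"fingers":1},{"linear":[24.5,0,-4.8],"yaw":0,"fingers":1},{"linear":[24.5,0,-4.8],"yaw":0,"fingers":1}]';python3 th.py
```

```text
clock: 10.27
position: [542.1, -118.7, 185.1]
ee_rot: [0.51, -0.509, 0.491, -0.49]
wrist_force: [-4.6, 5.9, 7.0]
opening: 19.6
r 129.0317398160475 theta 0.4045872930820882 tangF -5.616298959820737 radF 4.879055654624332 Fz 6.9756322278283225 open 19.59997367865574 [ 542.07104074 -118.74678632  185.12713708]
0.2 [-25.3   0.    5.1]
0.4 [-0.   0.   0.1]
0.6 [25.7 -0.   0.2]
```

```bash
python3 -m handwheel '[{"linear":[3,0,-0.4],"yaw":0,"fingers":1},{"linear":[6,0,-0.7],"yaw":0,"fingers":1},{"linear":[9,0,-0.9],"yaw":0,"fingers":1},{"linear":[12,0,-1],"yaw":0,"fingers":1},{"linear":[15,0,-1],"yaw":0,"fingers":1},{"linear":[18,0,-0.9],"yaw":0,"fingers":1},{"linear":[21,0,-0.7],"yaw":0,"fingers":1},{"linear":[23.5,0,-0.5],"yaw":0,"fingers":1},{"linear":[25,0,-0.3],"yaw":0,"fingers":1},{"linear":[25.4,0,-0.3],"yaw":0,"fingers":1},{"linear":[25.4,0,-0.3],"yaw":0,"fingers":1}]';python3 th.py
python3 - <<'E'
from cell import read_camera
import cv2
for n,(y,x) in(("side",(130,225)),("top",(130,240))):
    a=read_camera(n)["img"][y:y+150,x:x+200,::-1]
    cv2.imwrite(f"pics/{n}4.png",cv2.resize(a,None,fx=4,fy=4,interpolation=cv2.INTER_CUBIC))
E
python3 th.py
```

```text
clock: 11.18
position: [542.9, -144.1, 185.1]
ee_rot: [0.51, -0.509, 0.49, -0.49]
wrist_force: [-2.2, 4.2, 7.3]
opening: 19.3
r 129.29825691403832 theta 0.6012943434138425 tangF -4.475947679660121 radF 1.6346881860350368 Fz 7.3020323422318665 open 19.327556285696392 [ 542.85188506 -144.10287511  185.13276927]
0.2 [-50.6   0.    5.3]
0.4 [-25.4   0.    0.3]
0.6 [ 0.4 -0.   0.4]
r 129.27506442308194 theta 0.6007282684616957 tangF -4.260079989242288 radF 1.31112571256093 Fz 6.708869502622627 open 18.939185399138793 [ 542.86469018 -144.02717767  185.17349734]
0.2 [-50.6   0.    5.2]
0.4 [-25.3   0.    0.2]
0.6 [ 0.4 -0.   0.4]
```

View pics/side4.png

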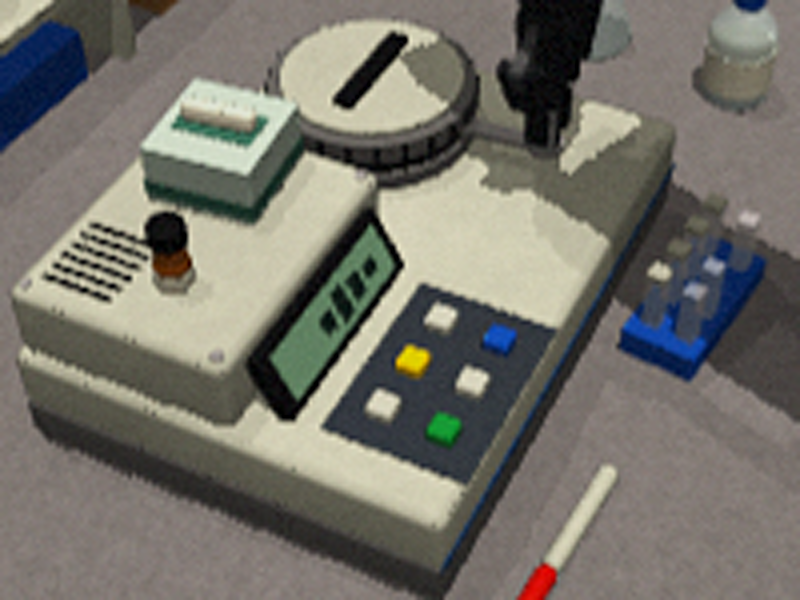

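View pics/top4.png

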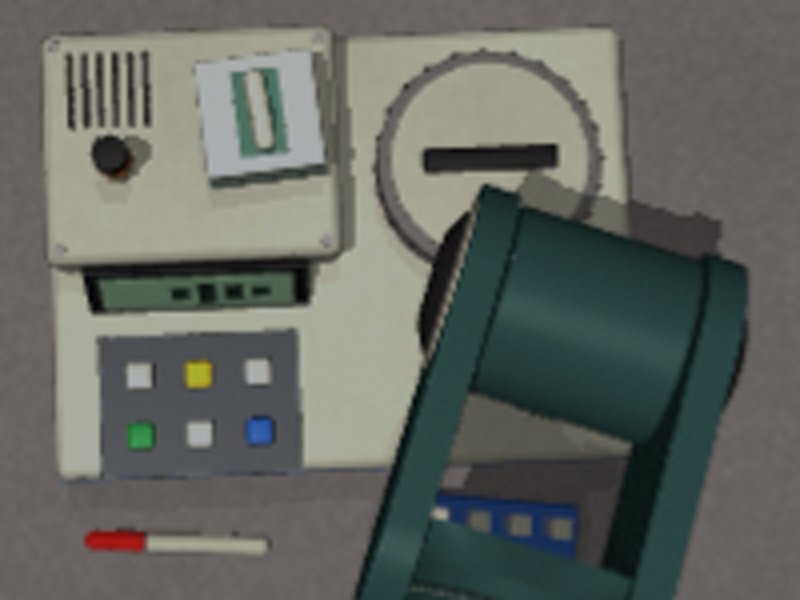

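The side view shows the gripper holding the knob near (545,140), with the lever about straight to the front, the keys up and the rack and pen undisturbed. One small nudge will centre it in the seat, then a hold to check it stays there.

```bash
python3 -m handwheel '[{"linear":[0.4,0,0],"yaw":0,"fingers":1},{"linear":[0.4,0,0],"yaw":0,"fingers":1},{"linear":[0.4,0,0],"yaw":0,"fingers":1},{"linear":[0.4,0,0],"yaw":0,"fingers":1},{"linear":[0.4,0,0],"yaw":0,"fingers":1},{"linear":[0.4,0,0],"yaw":0,"fingers":1}]'; python3 th.py;python3 -m handwheel '[{"linear":[0,0,0],"yaw":0,"fingers":1},{"linear":[0,0,0],"yaw":0,"fingers":1},{"linear":[0,0,0],"yaw":0,"fingers":1},{"linear":[0,0,0],"yaw":0,"fingers":1},{"linear":[0,0,0],"yaw":0,"fingers":1},{"linear":[0,0,0],"yaw":0,"fingers":1}]'; python3 th.py
```

```text
clock: 11.78
position: [542.9, -144.4, 185.1]
ee_rot: [0.51, -0.509, 0.49, -0.49]
wrist_force: [-1.8, 4.1, 6.5]
opening: 19.3
r 129.29481864035526 theta 0.6033150676048868 tangF -4.357009900999471 radF 1.226865663606816 Fz 6.529658389120325 open 19.305191725189626 [ 542.89190463 -144.36108747  185.13039434]
0.2 [-50.9   0.    5.2]
0.4 [-25.6   0.    0.2]
0.6 [0.1 0.  0.4]
clock: 12.28
position: [542.9, -144.4, 185.1]
ee_rot: [0.51, -0.509, 0.49, -0.49]
wrist_force: [-2.0, 4.8, 6.2]
opening: 19.4
r 129.30729007157808 theta 0.6034585851448209 tangF -4.999968630094755 radF 1.3105076192054312 Fz 6.2234862161869975 open 19.447928428496517 [ 542.88217867 -144.38121962  185.11649502]
0.2 [-50.9   0.    5.2]
0.4 [-25.7   0.    0.2]
0.6 [0.1 0.  0.4]
```

The lever is steady at about 0.60 rad with roughly 4.7 N tangential force, which matches the spring at the seat. Handing in.

```bash
python3 -c "
from cell import close_job
print(close_job())"
```

```text
the job is handed in; nothing more can be done
None
```

I pressed the green, yellow and blue keys in that order. I then swung the lever to the third click and handed in at about 12.3 s, still holding the knob there.

- **Keys:** each one bottomed out at 17–19 N, against the roughly 4 N needed, with the fingertips about 5.5 mm below the key's up height. Afterwards the pictures showed all six keys up. The fingertips stayed over the intended key each time, so the pale keys should not have been touched. The lever was still at the blank stop in the pictures taken during and after the presses.
- **Lever:** the last readings, steady over half a second, put it at 0.60 rad from the tool position. The push back was 4.4 to 5.0 N, which fits the return spring at a seat. The knob was gripped at 60 N.
- **Checks that are less certain:** the fingers read 19.4 mm open on the 21 mm knob. There was also a steady 6–7 N upward force on the wrist after the grip closed, possibly from the pads swinging forward, but I did not look into it. The lever angle comes only from the tool position and force, because the arm hid the knob from the top camera.
- **Other items:** the rack, marker, carton and vial looked unmoved in the last pictures. I did not check the bottles, beaker and flask closely, but the arm's path was well clear of them.

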